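Pin the hold-down bar over the adapter

TASK

Swing the fixture's hold-down bar down over the adapter in the nest, then take the ball-lock pin from the V-block, hold its button in while you push it through the fork and the bar until its shoulder is fully home against the fork, and let go so that the button springs out and the pin is locked. Feel for the fork's hole with a light touch, never drive the pin hard against the fixture, and leave the adapter seated and the other things where they are.

Things in the scene. Friction and masses are not known exactly. Their poses are not given: they have to be found in the camera images.
- fixture: aluminium hold-down fixture, screwed down: base plate 94 (x) x 218 (y) x 12 mm, a grey nest in its middle that holds the adapter, a hinge post at its +y end, a fork (two upright cheeks with a round hole each) on a slotted foot at its -y end. Origin: on the underside, midway between hinge post and fork; x points away from the robot; y along the base; z up
- fork_inner (a point): datum for the fork, fixture [-23, -61, 70] mm, axes as the fixture's: where the mouth of its hole would be with the fork at the inner end of its slots. It is clamped 4 to 24 mm farther out (-y), set anew each day and not reported: see or feel it. x (plane of the near face) and z are true. Round hole 13 mm across along x: near cheek 14 mm, gap 18 mm for the bar, far cheek 14 mm. Cheeks 32 mm wide, flat
- hold_bar (a joint): angle of the bar: 0 = its hole exactly in line with the fork's, grows as its free end swings up (to 1.3). Stiff hinge: it stays where it is left. Pushed down and let go, it stands at about 0.010, its hole about 1.5 mm too high, on its sprung rubber foot (about 9 N on the adapter); the pin's tapered nose has to wedge it down (about 5 N at the hole). Lower stop at -0.010
- bar_hinge (a point): the bar's hinge axis (parallel to the fixture's x), at fixture [0, 75, 70] mm; axes as the fixture's
- bar_end (a point): middle of the bar's top face, straight above the middle of its hole (a slot 13 mm high and 35 mm long, so that it suits any setting of the fork), 150 mm from the hinge axis and 12 mm above the bar's centre line; turns with the bar. Steel bar 16 mm wide (x), 24 mm high, its rounded end 36 mm past this point. May be pushed anywhere on its top
- pin: steel ball-lock pin, 115 mm long, about 0.1 kg. Origin on its axis at the shoulder's seat face; x along the axis; nose at +x. Along x, in mm: button cap, 38 mm across and 6 mm thick, from -52.5 to -46.5; handle disc, 42 mm across, -41 to -33; bare neck, 11 mm across, -33 to -3 (room for a finger); shoulder, 20 mm across, -3 to 0; shank, 12 mm across, 0 to 54; nose tapering to 8 mm across, 54 to 62
- pin_handle (a point): on the pin's axis half-way between the button's outer face and the disc's neck-side face (-43 mm on the pin's x): the place to squeeze along the axis, one finger on the button's outer face, the other behind the disc above the neck (fingertips 7 to 10 mm above the axis). Axes as the pin's
- pin_shoulder (a point): the pin's origin, centre of the shoulder's seat face, which comes to rest on the fork's near face; axes as the pin's
- pin_button (a joint): how far the button is pushed in toward the nose: 0 out, 0.005 fully in; 2.5 N at the start, 5 N at the end. The two locking balls on the shank, 49.5 mm from the shoulder, stand out 2.8 mm on the sides with the button out and lie below the shank at 0.005; while they stand out they do not pass a hole. They have 1.5 mm of play behind the far cheek when the shoulder is home
- v_block: steel V-block, 36 (x) x 44 x 34 mm, fixed on the grey mat (2 mm thick) at the right; the pin's shank lies level in its groove along x, axis 29.5 mm above the underside, handle hanging out on the -x side (toward the robot), shoulder 2 mm from the block. Origin: centre of the underside
- adapter_mid (a point): centre of the black power adapter's body, 52 (along fixture x) x 32 x 26 mm, lying loose in the nest under the bar, top 45 mm above the bench
- nest_mid (a point): where the adapter's centre belongs; fixture [0, 0, 32] mm
- spool: blue solder spool, 55 mm across, 47 mm high; origin at its underside; bystander
- spare_adapter: second black adapter, 32 x 64 x 26 mm, lying on the bench; origin at its underside; bystander
- tape: roll of black tape, 62 mm across, 19 mm high; origin at its underside; bystander
- driver: screwdriver with a green handle, 163 mm long, 25 mm thick; origin at its underside; bystander
- bottle: white squeeze bottle with a red spout, 51 mm across, 140 mm high, behind the fixture; origin at its underside; bystander
Not all that is in view belongs to the job. Leave any yellow look-alike of the part that bears adapter_mid alone.

How it is judged:
By the outcome, as a careful person would: the job done as asked, in the order asked, and still so for the second after the job is handed in, with the robot touching nothing.
It also fails if it takes over 72 s, if anything falls off the work surface, if the arm or the gripper's body presses on something with over 40 N, if the wrist force passes 120 N, or if a joint passes its speed limit or range.

ROBOT

A 6-joint arm with a two-finger parallel gripper is mounted at the origin on a cart in front of the work surface, level with it; the furniture and walls round the work are solid. World frame = base frame: x ahead of the robot, y to its left, z up, the work surface at z = 0. Lengths are in mm, angles in rad, forces in N, time in s.
With the tool pointing down it reaches from about 425 to 1125 mm from the base axis. Payload 14.9 kg.
Tool frame: the origin (TCP) lies midway between the tips of the shut fingers; the grasp point (between the pads) lies 19 mm behind it (env.grip_depth is the distance from the TCP to the grasp point, in mm); z points along the fingers, y is the line along which they close (so a half turn about z gives the same grasp; the last joint's range is limited). The gripper opens to 91 mm and grips with 3 to 60 N. Pads are 32 mm wide; open, the fingers measure 118 mm over their backs; the gripper's body (76 mm by 178 mm) begins 60 mm behind the grasp point.
Start: joints at [-1.31, 0.379, 1.734, -0, 1.028, -0.033], TCP at [202.709, -670.02, 213.932] pointing down, gripper open.
Joint ranges: [-2.77, 2.77], [-0.74, 2.19], [0, 2.66], [-1.06, 4.2], [0.31, 2.87], [-3.08, 3.08]. Speed limits (rad/s): [1.89, 1.89, 2.39, 3.14, 3.14, 3.14].

INTERFACE

Orientations are given as a unit quaternion [x, y, z, w].
In Python, from bench import env gives the robot as it stands.
- The arm moves only by the shell command python3 -m jog 'ROWS' [FORCE]. ROWS is JSON, a list that holds one entry, the list of rows, each a list of 5 numbers: the shift along the tool's x, y, z in m, then the turn about the tool's z in degrees, then the closure in counts, from 0 (fully open) to 255 (shut). In form: [[[tx, ty, tz, roll, hand], ...]]. A call has 1 to 20 rows; each row shifts and turns the commanded pose from where the row before left it, along the tool's axes as they then stand; what a row does not reach is not made up. A row lasts 1/8 s, in which the tool goes at most 62.5 mm and 10.7 degrees, less where a joint would pass 70% of its speed; a pose out of reach is approached as far as the arm can. A call is refused whole if a number of a shift passes 0.0625 or a number of a turn 10.7, either way. A call with a gripper value outside its range is refused whole. The fingers move at their own pace and stop on an object; FORCE is the grip in N (left out, the last holds). Time passes only in rows, so rows that do not move let the fingers close. It gives the time, the measured TCP pose, the force, the opening and the grip force at its end, in the units of the state.
- env.state(): the state, without advancing time (a new reading comes with each control period).
- env.camera(name): name is "scene" or "top"; returns (picture, depth): 480x640x3 uint8, red, green, blue; 480x640 float32, mm along the optical axis (not along the pixel's ray), 0 where there is no reading.
- env.camera_params(name): a dict with "K" (3x3 intrinsics, pixels), "rvec" (rotation vector, rad) and "tvec" (3), from world to camera coordinates, as OpenCV has them. Camera axes: x right, y down, z forward; pixel columns grow to the right and rows downward; lengths in mm; the calibration is good to about 2 mm. A picture is of the moment at which its call begins. camera_params takes no time and is no camera call.
- env.job_done(): hands the job in; it is judged then, once.
The state is a dict: "time_s": time; "qpos": joint angles; "joint_velocities": joint speeds; "joint_torque": joint torques, N m; "position": TCP position; "ee_rot": TCP orientation; "wrist_force": force on the tool from outside, world axes, zero at the start; "wrist_torque": the same for the moment, N m; "gripper_width": finger opening in mm; "grip_force": force on a finger pad.
Only numpy, scipy, OpenCV 4.12 (cv2) and the standard library are available. Lean on these libraries where they do the work, as an engineer would, in place of code of your own. Each camera call takes 0.05 s, during which the arm holds its last target. There are 200 camera calls.

## Working session

There is one attempt and no reset: what is moved stays moved. The work goes in short steps, Python scripts to look and compute and a shell command to move; the robot and the scene stay as the last step left them, time stands still between calls to the robot, and variables do not carry over. Pictures are saved under pics/ and viewed, at most 10 in all, crops included, and the job is handed in when it is done.

```bash
ls; mkdir -p pics; cat > h.py <<'E'
import numpy as np,cv2
from bench import env
def cam(n):
    p=env.camera_params(n);R=cv2.Rodrigues(np.array(p["rvec"],float))[0];return np.array(p["K"],float),R,np.array(p["tvec"],float).ravel()
def cloud(n,d):
    K,R,t=cam(n);v,u=np.mgrid[0:480,0:640]
    P=np.stack([(u-K[0,2])/K[0,0]*d,(v-K[1,2])/K[1,1]*d,d],-1)
    return (P-t)@R   # world
def ray(n,u,v,z):
    K,R,t=cam(n);c=-R.T@t;w=R.T@np.linalg.solve(K,[u,v,1.]);return c+w*(z-c[2])/w[2]
def proj(n,P):
    K,R,t=cam(n);q=K@(R@np.array(P,float)+t);return q[:2]/q[2]
E
python3 - <<'E'
from h import *
s=env.state();print(s)
for n in("scene","top"):
    im,d=env.camera(n);cv2.imwrite(f"pics/{n}0.png",im[...,::-1]);np.savez(f"{n}0.npz",im=im,d=d)
    K,R,t=cam(n);print(n,K.tolist(),(-R.T@t).tolist(),R.tolist())
E
```

```text
pics
{'time_s': 0.0, 'qpos': array([-1.31029586e+00,  3.79423306e-01,  1.73474069e+00,  3.71823781e-06,
        1.02852735e+00, -3.33227965e-02]), 'joint_velocities': array([-0.00102725, -0.00122733,  0.00121519, -0.00079699, -0.00083587,
       -0.0010789 ]), 'joint_torque': array([-1.19037148e-03, -7.63725758e+01, -4.34363580e+01,  6.49709534e-02,
        4.25472180e-02, -8.17865293e-05]), 'position': array([ 202.61123129, -669.63707718,  213.29780766]), 'ee_rot': array([ 9.89227873e-01,  1.46382763e-01, -6.06842104e-05, -5.45989446e-04]), 'wrist_force': array([-0.43568988, -0.21621624,  1.05495116]), 'wrist_torque': array([ 0.01525022,  0.02825896, -0.03653877]), 'grip_force': 0.0, 'gripper_width': 91.14958677174461}
scene [[501.1842882913667, 0.0, 315.4862310212794], [0.0, 501.1842882913667, 231.1141840228435], [0.0, 0.0, 1.0]] [-348.07049557774565, 540.9302210886518, 841.8459426358069] [[-0.5808155154571957, -0.8140281591534391, -0.0033901488839848115], [-0.4825597025050177, 0.34765816256405124, -0.8039091587492064], [0.655583305555031, -0.4652869631827774, -0.5947424412043314]]
top [[509.40760353033477, 0.0, 325.262937463073], [0.0, 509.40760353033477, 239.64325168765112], [0.0, 0.0, 1.0]] [298.59708712988873, -70.41187578842846, 1163.7344327596306] [[0.00576293704116182, -0.9998929366271295, -0.013450049807888761], [-0.9830262226742256, -0.00319822077907983, -0.18343722882417368], [0.18337457318697054, 0.014278888858147959, -0.9829394077161995]]
```

View pics/scene0.png

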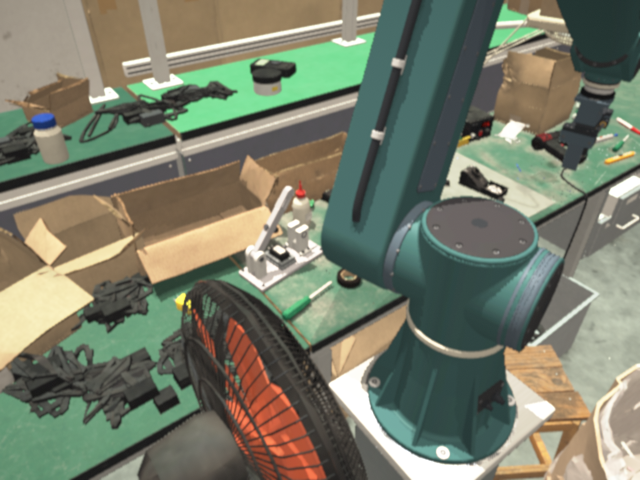

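View pics/top0.png

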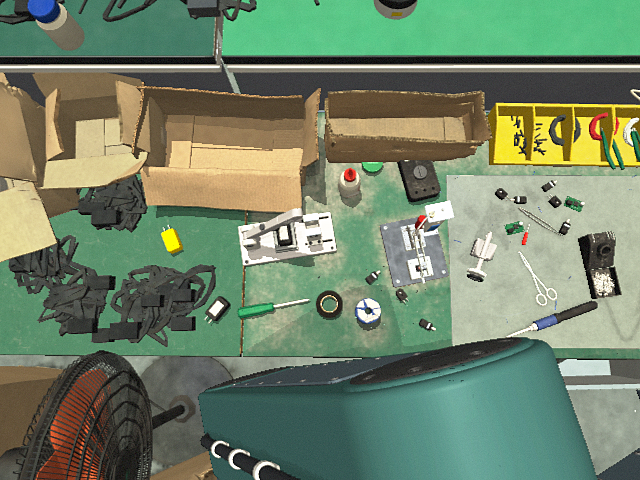

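The top view shows the fixture at about (288,238), with the hinge post at left (+y), the fork at right and the bar raised. The V-block with the pin is on the grey mat at about (482,258). The toggle clamp on the blue-grey plate at (415,255) is not the fixture, and the yellow adapter look-alike at (172,240) stays untouched. I'll enlarge both.

```bash
python3 - <<'E'
from h import *
z=np.load("top0.npz");im=z["im"][...,::-1];d=z["d"]
a=cv2.resize(im[200:272,230:345],None,fx=6.9,fy=6.9,interpolation=cv2.INTER_CUBIC)[:,:790]
b=cv2.resize(im[228:288,455:510],None,fx=6,fy=6,interpolation=cv2.INTER_CUBIC)
cv2.imwrite("pics/fixcrop.png",a);cv2.imwrite("pics/pincrop.png",b)
C=cloud("top",d)
for v in range(232,284,3):print(v,[f"{C[v,u,0]:.0f},{C[v,u,1]:.0f},{C[v,u,2]:.0f}" for u in range(471,497,3)])
s=np.load("scene0.npz");cv2.imwrite("pics/scenecrop.png",cv2.resize(s["im"][175:295,230:350][...,::-1],None,fx=5,fy=5,interpolation=cv2.INTER_CUBIC))
E
```

```text
232 ['535,-392,-1', '535,-399,0', '535,-405,1', '535,-413,-2', '535,-420,-2', '534,-426,3', '530,-425,27', '528,-429,34', '535,-448,-2']
235 ['528,-391,0', '528,-399,-1', '528,-406,-1', '528,-412,1', '528,-419,-0', '521,-416,33', '521,-422,34', '528,-440,-0', '528,-447,-0']
238 ['521,-391,-1', '520,-397,4', '521,-405,1', '521,-413,-4', '521,-419,0', '515,-416,32', '514,-421,38', '515,-430,29', '521,-446,1']
241 ['513,-390,4', '513,-397,1', '507,-394,36', '507,-402,34', '508,-410,28', '508,-416,32', '508,-422,33', '513,-439,2', '514,-447,-3']
244 ['506,-390,2', '504,-393,16', '500,-394,36', '500,-401,36', '502,-410,26', '500,-414,36', '502,-424,25', '501,-429,31', '501,-435,33']
247 ['500,-390,-0', '495,-390,25', '493,-393,38', '495,-402,29', '494,-408,34', '494,-415,33', '494,-422,31', '494,-428,33', '494,-434,35']
250 ['492,-389,2', '487,-388,33', '487,-393,36', '488,-403,26', '487,-407,35', '487,-414,33', '488,-422,29', '487,-427,35', '487,-434,35']
253 ['483,-385,17', '481,-389,27', '480,-393,36', '481,-402,29', '480,-407,33', '481,-415,29', '480,-419,37', '480,-427,35', '485,-444
[... 676 characters left out ...]
451,-443,-1']
271 ['439,-377,40', '438,-382,43', '438,-388,47', '437,-393,53', '444,-416,-2', '444,-422,0', '444,-429,-0', '444,-435,1', '444,-443,-2']
274 ['431,-374,47', '433,-384,35', '433,-391,35', '432,-395,43', '431,-401,46', '432,-409,41', '437,-427,4', '437,-436,-3', '437,-441,1']
277 ['426,-377,38', '425,-381,46', '424,-386,50', '425,-394,45', '428,-408,22', '430,-422,-2', '430,-429,-3', '430,-435,-0', '430,-441,0']
280 ['423,-387,-2', '422,-390,13', '420,-392,27', '419,-396,40', '420,-404,32', '423,-420,2', '423,-426,4', '423,-433,4', '424,-442,-3']
283 ['416,-386,-1', '417,-394,-3', '416,-399,3', '416,-406,2', '416,-413,2', '416,-420,-0', '416,-426,2', '416,-433,2', '417,-441,-1']
```

View pics/fixcrop.png

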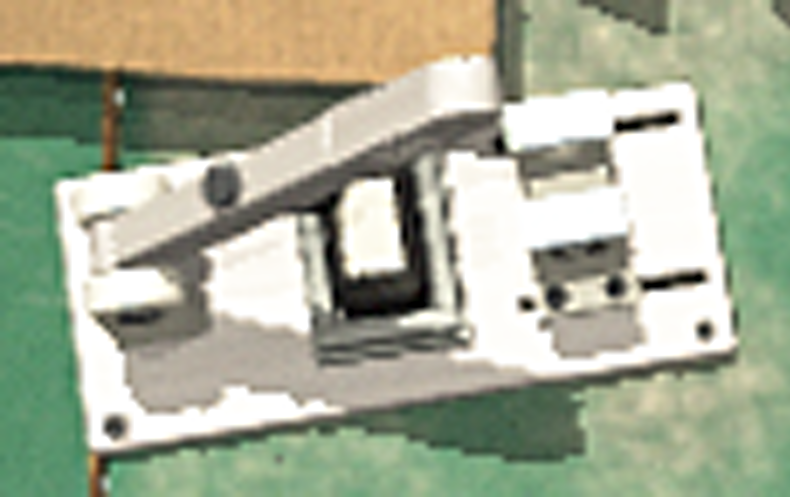

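View pics/pincrop.png

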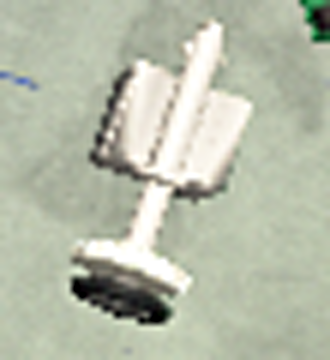

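View pics/scenecrop.png

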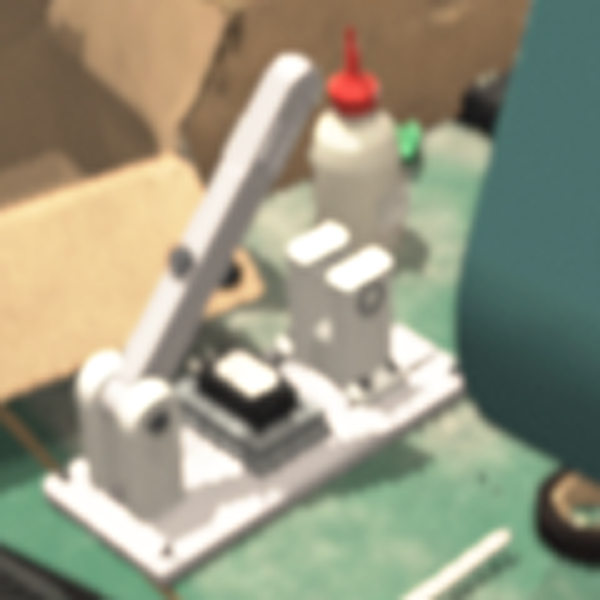

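The first crop shows the bar raised with its end at (465,80), the near cheek top at (575,220) and the adapter at (375,240). The second shows the pin with nose up-right at (210,22), disc and black button at (122,295), and the V-block under the shank. The scene crop shows the mouth of the near fork hole at (370,297), which is pixel (304,234).

```bash
python3 - <<'E'
from h import *
T=np.load("top0.npz");im=T["im"];C=cloud("top",T["d"]);S=np.load("scene0.npz");CS=cloud("scene",S["d"])
hsv=cv2.cvtColor(im,cv2.COLOR_RGB2HSV)
# base near edge: column-wise lowest white/grey pixel (silhouette, z=0), right edge, left edge
m=((hsv[...,1]<45)&(hsv[...,2]>90)).astype(np.uint8)
m[:, :236]=0;m[:,342:]=0;m[:205]=0;m[272:]=0
n,l,st,_=cv2.connectedComponentsWithStats(m);k=1+np.argmax(st[1:,4]);m=l==k;print(st[k])
near=[(u,np.nonzero(m[:,u])[0].max()+.5) for u in range(250,330)]
right=[(np.nonzero(m[v])[0].max()+.5,v) for v in range(218,246)]
left=[(np.nonzero(m[v])[0].min()-.5,v) for v in range(232,260)]
def fit(p,n,z):
    P=np.array([ray(n,u,v,z)[:2] for u,v in p]);vx,vy,x,y=cv2.fitLine(P.astype(np.float32),cv2.DIST_HUBER,0,.01,.01).ravel()
    r=np.abs((P-[x,y])@[-vy,vx]);return np.array([x,y]),np.array([vx,vy]),np.median(r)
for nm,p in(("near",near),("right",right),("left",left)):
    for z in(0,12):
        a,d,r=fit(p,"top",z);print(nm,z,a.round(1),np.degrees(np.arctan2(d[1],d[0])).round(2),r.round(2))
pn,dn,_=fit(near,"top",0)
pr,_,_=fit(right,"top",12);pl,_,_=fit(left,"top",12)
if dn[1]<0:dn=-dn
yf=dn;xf=np.array([yf[1],-yf[0]])
yy=((pr@yf)+(pl@yf))/2;print("len",pl@yf-pr@yf)
O=xf*(pn@xf+47)+yf*yy;yaw=np.degrees(np.arctan2(xf[1],xf[0]));print("O",O,"yaw",yaw)
def tofix(P):return np.stack([(P[...,:2]-O)@xf,(P[...,:2]-O)@yf,P[...,2]],-1)
F=tofix(C)[m];FS=tofix(CS[175:295,230:350]).reshape(-1,3)
for nm,A in(("top",F),("scene",FS)):
    q=A[(abs(A[:,0])<6)&(A[:,1]<60)&(A[:,1]>-130)&(A[:,2]>90)&(A[:,2]<260)];
    a=np.degrees(0) if len(q)==0 else None
    r=np.hypot(q[:,1]-75,q[:,2]-70);print(nm,"bar n",len(q),"max r",np.percentile(r,95) if len(r) else 0,"ang",np.median(np.arctan2(q[:,2]-70,75-q[:,1])) if len(r) else 0)
    for x0,x1 in((-23,-9),(9,23)):
        c=A[(A[:,0]>x0+2)&(A[:,0]<x1-2)&(A[:,1]<-35)&(A[:,1]>-115)&(A[:,2]>75)&(A[:,2]<110)]
        print(nm,"cheek",len(c),c.mean(0) if len(c) else 0,(c.min(0),c.max(0)) if len(c) else 0)
    c=A[(A[:,0]<-20)&(A[:,0]>-26)&(A[:,1]<-35)&(A[:,1]>-115)&(A[:,2]>30)&(A[:,2]<92)];print("nearface y range",c[:,1].min(),c[:,1].max(),len(c)) if len(c) else 0
# hole ray to plane x=-23 (fix)
K,R,t=cam("scene");c0=-R.T@t
for u,v in((304,234.4),(303.5,234)):
    w=R.T@np.linalg.solve(K,[u,v,1.]);s=(O@xf-23-c0[:2]@xf)/(w[:2]@xf);print("hole",tofix(c0+s*w))
# dark ring centre near hole
g=cv2.cvtColor(S["im"],cv2.COLOR_RGB2GRAY);print(g[228:242,296:312])
# pin
V=hsv[...,2].astype(int);pk=(C[...,2]>8);pk[:,:468]=0;pk[:,502:]=0;pk[:229]=0;pk[285:]=0
for v in (231,233,235,237,261,262,263,264,265,266):
    u=np.nonzero(pk[v])[0];print(v,u.min() if len(u) else 0,u.max() if len(u) else 0, ray("top",u.mean(),v,32).round(1) if len(u) else 0)
pk2=pk.copy();pk2[:267]=0;P=C[pk2];hi=P[P[:,2]>36]
print("handle pts",P[:,:2].mean(0),P[:,2].max()); 
ys,xs=np.nonzero(pk2);print(cv2.minAreaRect(np.stack([xs,ys],1).astype(np.float32)))
# obstacles > 100 mm high around pin / fixture
M=(C[...,2]>95)&(C[...,0]>300)&(C[...,0]<640)&(abs(C[...,1]+200)<360);ys,xs=np.nonzero(M&(np.arange(480)[:,None]<330))
nn,ll,ss,cc=cv2.connectedComponentsWithStats(M.astype(np.uint8))
for i in range(1,nn):
    if ss[i,4]>8:q=C[ll==i];print(ss[i],q.min(0).round(),q.max(0).round())
E
```

```text
[ 238  208   99   58 3585]
near 0 [471.2  31.5] -80.52 0.71
near 12 [469.4  30.4] -80.52 0.7
right 0 [535.5 -72.3] 9.29 0.47
right 12 [533.  -72.3] 9.29 0.47
left 0 [504.1 146.1] 10.08 0.65
left 12 [502.  143.9] 10.08 0.65
len 218.34146
O [518.12366   35.916477] yaw 9.479338
top bar n 304 max r 182.37995998503416 ang 0.93539570930328
top cheek 53 [-14.3181114  -62.99696191  83.01998761] (array([-18.34839385, -78.22275744,  76.47739325]), array([-11.01702785, -46.92903322,  87.95546311]))
top cheek 51 [ 17.81343148 -63.04588498  83.12781075] (array([ 14.76090595, -78.81684078,  75.80453246]), array([ 20.78404615, -47.37909077,  87.87972173]))
scene bar n 553 max r 174.83117391811965 ang 0.9043894379627857
scene cheek 55 [-16.73787985 -61.51999613  82.29969873] (array([-20.99500802, -78.70700601,  75.02597239]), array([-11.0290987 , -46.96805355,  87.02550422]))
scene cheek 50 [ 15.81027909 -61.58207196  81.74074164] (array([ 11.00616099, -80.02640806,  75.95710847]), array([ 20.6854353 , -46.46832091,  86.3038168 ]))
nearface y range -78.79220653771743 -46.13271390373737 63
hole [-22.
[... 1111 characters left out ...]
-420.8   32. ]
237 486 492 [ 517.  -422.8   32. ]
261 478 482 [ 462.3 -399.9   32. ]
262 478 482 [ 460.1 -399.8   32. ]
263 477 482 [ 457.8 -398.5   32. ]
264 477 481 [ 455.6 -397.3   32. ]
265 477 481 [ 453.3 -397.2   32. ]
266 476 481 [ 451.1 -396.    32. ]
handle pts [ 429.78121899 -381.67297401] 1163.7344327596306
((481.5, 275.5), (27.0, 17.0), 0.0)
[344 171  12  10  68] [ 629. -119.   95.] [640. -95. 131.]
[237 175  15   4  31] [634. 108.  95.] [640. 139. 101.]
[253 175  11   5  22] [632.  82.  95.] [640. 104. 100.]
[268 175  22   6  47] [630.  25.  95.] [640.  71. 101.]
[409 201  45  34 650] [ 490. -310.   95.] [ 563. -227.  224.]
[250 208  53  28 613] [506. -11.  95.] [540. 107. 215.]
```

Checks against what is given:
- The base length comes out at 218.3 mm (218 given).
- The pin is 115 mm long, at yaw about -20°, with its handle near (432,-389.5,31.5).
- The fixture is at about (518,36), yaw 9.5°, with the bar at about 0.92 rad.
- The fork is near the inner end of its slots.
- The clamp is 224 mm high, so I'll travel at z = 300.

```bash
python3 -m jog '[[[0,0,-0.045,0,255],[0,0,-0.045,0,255],[0.039,-0.045,0,0,255],[0.039,-0.045,0,0,255],[0.039,-0.045,0,0,255],[0.039,-0.045,0,0,255],[0.039,-0.045,0,0,255],[0.039,-0.045,0,0,255],[0.039,-0.045,0,0,255],[0.039,-0.045,0,0,255],[0.039,-0.045,0,0,255],[0.039,-0.045,0,0,255],[0.039,-0.045,0,0,255],[0.039,-0.045,0,0,255],[0.039,-0.045,0,0,255],[0,0,0,-10.3,255],[0,0,0,-10.3,255],[0,0,0,-10.3,255],[0,0,0,-10.3,255]]]' 20
python3 -m jog '[[[0,0,0,-10.4,255],[0,0,0,-10.4,255],[0,0,0,-10.4,255],[0,0,0,-10.4,255],[0,0,0,0,255]]]'
```

```text
time_s: 2.48
position: [518.3, 36.8, 303.6]
ee_rot: [0.873, 0.488, -0.0, -0.0]
wrist_force: [-0.2, -0.2, -0.1]
gripper_width: 0.8
grip_force: 0.0
time_s: 3.1
position: [518.4, 36.7, 303.7]
ee_rot: [0.646, 0.764, -0.0, -0.0]
wrist_force: [-0.9, -0.3, 0.6]
gripper_width: 0.5
grip_force: 0.0
```

```bash
python3 -m jog '[[[0,0,0.04,0,255],[0,0,0.035,0,255],[0,0,0.01,0,255],[0,0,0.01,0,255],[0,0,0.01,0,255],[0,0,0.01,0,255]]]'
python3 -m jog '[[[0,0,0.01,0,255],[0,0,0.01,0,255],[0,0,0.01,0,255]]]'
```

```text
time_s: 3.85
position: [519.0, 36.8, 189.0]
ee_rot: [0.645, 0.764, 0.0, 0.0]
wrist_force: [0.6, 0.3, 1.6]
gripper_width: 0.3
grip_force: 0.4
time_s: 4.22
position: [518.6, 36.7, 158.3]
ee_rot: [0.645, 0.764, 0.0, 0.0]
wrist_force: [-0.1, -0.3, 2.0]
gripper_width: 0.0
grip_force: 0.6
```

```bash
python3 -m jog '[[[0,0,0.01,0,255],[0,0,0.01,0,255],[0,0,0.01,0,255],[0,0,0.01,0,255],[0,0,0.01,0,255],[0,0,0.01,0,255]]]'
python3 - <<'E'
from h import *
im,d=env.camera("scene");cv2.imwrite("pics/s1.png",cv2.resize(im[150:300,220:370][...,::-1],None,fx=4,fy=4,interpolation=cv2.INTER_CUBIC))
E
```

```text
time_s: 4.97
position: [518.6, 36.7, 98.3]
ee_rot: [0.645, 0.764, -0.0, 0.0]
wrist_force: [-0.1, -0.5, 1.8]
gripper_width: 0.4
grip_force: 0.7
```

View pics/s1.png

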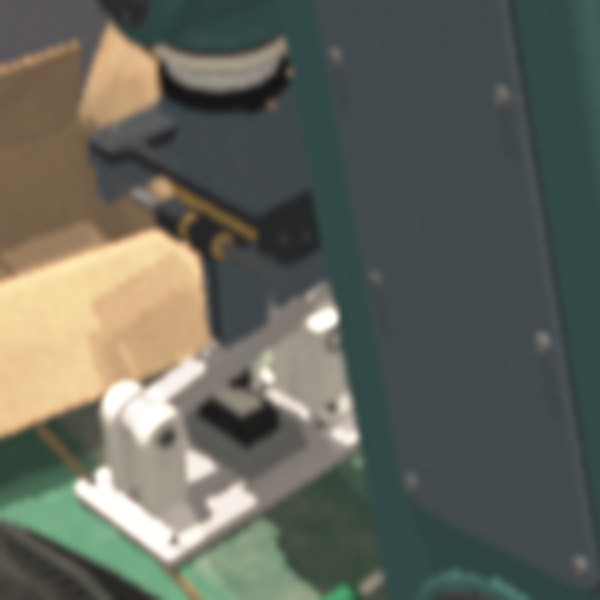

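The bar is following the fingers down, from the hinge post at (150,420) toward the fork at (315,330). I'll go on gently to its stop.

```bash
python3 -m jog '[[[0,0,0.006,0,255],[0,0,0.004,0,255],[0,0,0.002,0,255],[0,0,0,0,255]]]'
python3 -m jog '[[[0,0,0.002,0,255],[0,0,0.001,0,255],[0,0,0,0,255]]]'
```

```text
time_s: 5.52
position: [518.5, 36.8, 86.9]
ee_rot: [0.645, 0.764, -0.0, -0.0]
wrist_force: [-0.3, 0.2, 0.1]
gripper_width: 0.5
grip_force: 0.0
time_s: 5.9
position: [518.6, 36.8, 83.9]
ee_rot: [0.645, 0.764, 0.0, -0.0]
wrist_force: [0.4, -0.1, 0.7]
gripper_width: 0.2
grip_force: 0.0
```

```bash
python3 -m jog '[[[0,0,0.001,0,255],[0,0,0,0,255]]]'
python3 -m jog '[[[0,0,0.001,0,255],[0,0,0,0,255]]]'
python3 -m jog '[[[0,0,0.001,0,255],[0,0,0,0,255]]]'
```

```text
time_s: 6.15
position: [518.6, 36.7, 83.1]
ee_rot: [0.645, 0.764, -0.0, 0.0]
wrist_force: [-1.3, -0.9, 5.0]
gripper_width: 0.3
grip_force: 2.3
time_s: 6.4
position: [518.6, 36.6, 82.3]
ee_rot: [0.645, 0.764, -0.0, 0.0]
wrist_force: [-2.7, -2.5, 8.9]
gripper_width: 0.1
grip_force: 4.3
time_s: 6.65
position: [518.7, 36.5, 81.5]
ee_rot: [0.645, 0.764, -0.0, 0.0]
wrist_force: [-4.5, -4.3, 13.2]
gripper_width: 0.1
grip_force: 6.8
```

```bash
python3 -m jog '[[[0,0,-0.01,0,255],[0,0,-0.0475,0,255],[0,0,-0.0475,0,255],[0,0,-0.0475,0,255],[0,0,-0.0375,0,255],[-0.0507,-0.01955,0,0,150],[-0.0507,-0.01955,0,0,150],[-0.0507,-0.01955,0,0,150],[-0.0507,-0.01955,0,0,150],[-0.0507,-0.01955,0,0,150],[-0.0507,-0.01955,0,0,150],[-0.0507,-0.01955,0,0,150],[-0.0507,-0.01955,0,0,150],[0,0,0,9.9,150],[0,0,0,9.9,150],[0,0,0,9.8,150],[0,0,0,0,150]]]'
python3 - <<'E'
from h import *
im,d=env.camera("top");cv2.imwrite("pics/t2.png",cv2.resize(im[190:290,230:510][...,::-1],None,fx=2.8,fy=2.8,interpolation=cv2.INTER_CUBIC));np.savez("top2.npz",im=im,d=d)
im2,d2=env.camera("scene");np.savez("scene2.npz",im=im2,d=d2)
# red/dark: V-block cloud direction from the original image
T=np.load("top0.npz");C=cloud("top",T["d"]);g=cv2.cvtColor(T["im"],cv2.COLOR_RGB2GRAY)
print(g[266:284,466:488])
E
```

```text
time_s: 8.78
position: [432.2, -389.2, 271.1]
ee_rot: [0.819, 0.574, 0.0, -0.0]
wrist_force: [1.0, 0.7, -0.5]
gripper_width: 37.4
grip_force: 0.0
[[197 189 187 184 171 176 179 176 177 153 146 241 252 254 239 156 177 178
  175 179 187 188]
 [197 190 189 180 168 170 175 167 166 161 196 251 255 250 231 167 176 177
  174 183 182 185]
 [189 208 234 214 255 244 254 255 216 240 250 254 255 244 222 179 180 178
  173 184 182 188]
 [197 206 180 241 255 250 254 255 255 252 255 255 245 252 193 170 173 179
  186 186 191 191]
 [183 162 153 218 239 251 255 255 255 255 255 255 255 255 246 189 174 178
  192 199 196 190]
 [173  90  96 109 114 128 141 170 245 255 255 255 255 255 255 255 255 178
  186 195 189 193]
 [191 191 182  99 102 105 104 109 112 156 207 223 242 255 255 255 255 249
  224 182 186 189]
 [206 213 225 202  99 117 121 113  98 102 112 106 133 225 255 255 255 255
  244 234 173 184]
 [173  59  71  77  36  62  61  72 131 164 150 126 106 115 151 200 254 255
  243 238 253 184]
 [191   0  11  23  29  32  41  49  66  88 126 141 117 108 102 106 133 196
  243 255 228 182]
 [186   0   3   8  13  13  31  51  59  70  63  70  64  85 120 111 100 100
  157 243 188 187]
 [207 182   2  35  68  67  65  19  18  32  41  42  43  41  61 130 199 132
  191 200 192 189]
 [198 205 200 190  40  51  58  68 103  71  40  20  36  32  35  50 136 210
  199 198 197 191]
 [184 193 200 202 195 182  38  47  68  60  51  40  38  20  17  22  53 134
  199 199 193 195]
 [187 190 193 193 197 195 194 183  10  44  44  52  79 109   1   6  21 114
  206 204 201 192]
 [187 188 197 192 194 195 197 200 198 201 203 181  14  31   0   0  86 208
  211 201 197 195]
 [187 184 193 192 191 190 190 195 191 196 203 205 200 203 203 210 205 211
  204 200 193 202]
 [182 189 191 191 191 182 183 190 187 199 196 193 200 203 204 205 207 200
  202 200 200 201]]
```

View pics/t2.png

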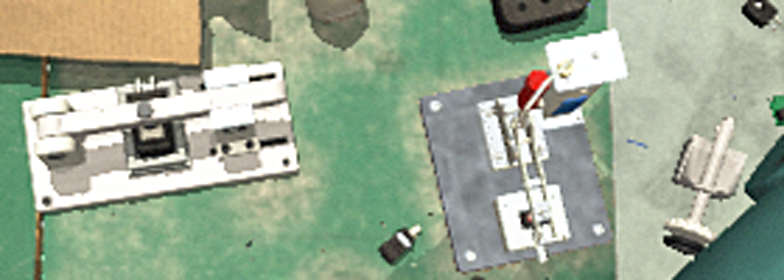

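The bar now lies down in the fork (crop around (220,105)), the adapter is in the nest and the pin is undisturbed. Next I go down onto the handle.

```bash
python3 -m jog '[[[0,0,0.05,0,150],[0,0,0.05,0,150],[0,0,0.05,0,150],[0,0,0.05,0,150],[0,0,0.01,0,150],[0,0,0.01,0,150],[0,0,0.006,0,150],[0,0,0,0,150]]]' 15
python3 -m jog '[[[0,0,0.005,0,150],[0,0,0,0,150]]]'
```

```text
time_s: 9.88
position: [432.6, -389.7, 45.7]
ee_rot: [0.819, 0.574, 0.0, 0.001]
wrist_force: [-0.4, -0.6, -0.5]
gripper_width: 37.6
grip_force: 0.0
time_s: 10.12
position: [432.2, -389.3, 40.0]
ee_rot: [0.819, 0.574, 0.0, 0.0]
wrist_force: [-0.6, 0.1, -0.3]
gripper_width: 37.5
grip_force: 0.0
```

```bash
python3 -m jog '[[[0,0,0,0,185],[0,0,0,0,195],[0,0,0,0,200]]]' 15
python3 -m jog '[[[0,0,0,0,205],[0,0,0,0,210],[0,0,0,0,255],[0,0,0,0,255],[0,0,0,0,255]]]' 20
```

```text
time_s: 10.5
position: [432.2, -389.3, 40.0]
ee_rot: [0.819, 0.574, -0.0, -0.0]
wrist_force: [-0.9, -1.0, 0.2]
gripper_width: 19.9
grip_force: 2.4
time_s: 11.12
position: [432.4, -389.5, 40.1]
ee_rot: [0.819, 0.574, 0.0, 0.0]
wrist_force: [-0.0, -3.2, 0.6]
gripper_width: 14.1
grip_force: 20.0
```

Width is 14.1 mm, so the button is fully in. I'll firm up the grip, lift, turn to the fixture's yaw and travel high to the fork's near side.

```bash
python3 -m jog '[[[0,0,0,0,255],[0,0,-0.004,0,255],[0,0,-0.01,0,255],[0,0,-0.03,0,255],[0,0,-0.045,0,255],[0,0,-0.045,0,255],[0,0,-0.045,0,255],[0,0,-0.045,0,255],[0,0,-0.026,0,255],[0,0,0,-9.8,255],[0,0,0,-9.8,255],[0,0,0,-9.8,255],[0,0,0,0,255]]]' 30
python3 -m jog '[[[0.043,0.003,0,0,255],[0.043,0.003,0,0,255],[0.043,0.003,0,0,255],[0.043,0.003,0,0,255],[0.043,0.003,0,0,255],[0.043,0.003,0,0,255],[0.043,0.003,0,0,255],[0.042,0.002,0,0,255],[0,0,0,0,255]]]'
python3 -c "
from h import *
print(env.state()['qpos'].round(4))"
```

```text
time_s: 12.75
position: [432.1, -389.0, 290.3]
ee_rot: [0.647, 0.763, 0.0, -0.0]
wrist_force: [-0.5, 0.4, -1.0]
gripper_width: 13.7
grip_force: 30.0
time_s: 13.88
position: [398.2, -45.3, 290.2]
ee_rot: [0.647, 0.762, 0.0, 0.0]
wrist_force: [0.7, 0.2, -1.1]
gripper_width: 13.7
grip_force: 30.0
[-1.7160e-01 -2.3590e-01  2.2468e+00  3.0000e-04  1.1304e+00 -3.3510e-01]
```

```bash
python3 -m jog '[[[0,0,0.04,0,255],[0,0,0.04,0,255],[0,0,0.04,0,255],[0,0,0.04,0,255],[0,0,0,0,255]]]'
python3 - <<'E'
from h import *
print(env.state()['qpos'].round(4))
im,d=env.camera("top");np.savez("top3.npz",im=im,d=d);i2,d2=env.camera("scene");np.savez("scene3.npz",im=i2,d=d2)
a=cv2.resize(im[195:290,225:355][...,::-1],None,fx=4,fy=4,interpolation=cv2.INTER_CUBIC);b=cv2.resize(i2[170:290,230:350][...,::-1],(380,380),interpolation=cv2.INTER_CUBIC)
c=np.zeros((380,800,3),np.uint8);c[:,:420]=a[:,100:520];c[:,420:]=b;cv2.imwrite("pics/c3.png",c)
E
```

```text
time_s: 14.5
position: [397.0, -47.4, 128.2]
ee_rot: [0.648, 0.762, -0.001, -0.002]
wrist_force: [0.2, -0.5, -0.6]
gripper_width: 14.1
grip_force: 30.0
[-1.7710e-01  3.8100e-02  2.3573e+00 -1.0000e-04  7.5140e-01 -3.3860e-01]
```

View pics/c3.png

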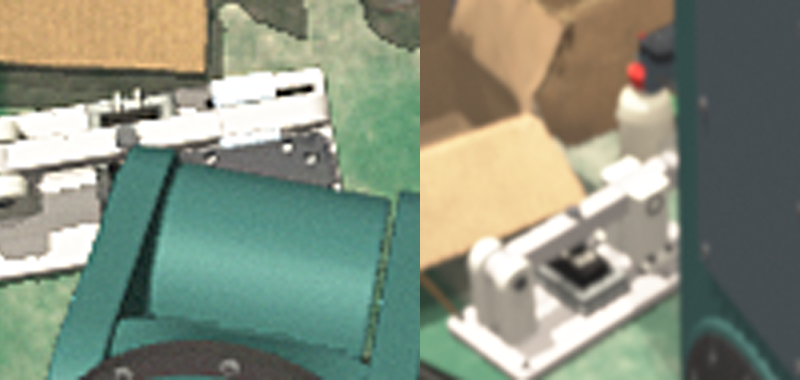

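In this pair the fork's hole is at (655,205) in the right half, and the pin is hidden behind the arm. The lateral offset already matches, so I'll go down to hole height (axis 70, TCP 78.5).

```bash
python3 -m jog '[[[0,0,0.025,0,255],[0,0,0.0235,0,255],[0,0,0,0,255],[0,0,0,0,255]]]'
python3 - <<'E'
from h import *
s=env.state();print(s['qpos'].round(4),s['position'].round(2),s['ee_rot'],s['wrist_force'].round(2),s['wrist_torque'].round(3))
yf=np.array([-.1647,.9863]);xf=np.array([.9863,.1647]);p=s['position'][:2];print("lat",p@yf,"along",p@xf)
E
```

```text
time_s: 15.1
position: [399.8, -47.4, 83.0]
ee_rot: [0.647, 0.763, 0.001, 0.001]
wrist_force: [1.1, -0.3, -1.3]
gripper_width: 13.8
grip_force: 30.0
[-0.176   0.1418  2.3674  0.      0.6303 -0.3402] [399.85 -47.45  83.03] [6.46744070e-01 7.62706354e-01 5.36065320e-04 9.15319324e-04] [ 1.12 -0.25 -1.33] [-0.003 -0.027 -0.083]
lat -112.65352666518085 along 386.55650756050164
```

```bash
python3 -m jog '[[[0,0.002,0.003,0,255],[0,0,0.0015,0,255],[0,0,0,0,255]]]'
cat > st.py <<'E'
from h import *
s=env.state();yf=np.array([-.1647,.9863]);xf=np.array([.9863,.1647]);p=s['position'];f=s['wrist_force']
x,y=s['ee_rot'][:2]
print("lat %.2f along %.2f z %.2f | F along %.1f lat %.1f z %.1f"%(p[:2]@yf,p[:2]@xf,p[2],f[:2]@xf,f[:2]@yf,f[2]),"w %.1f grip %.1f"%(s['gripper_width'],s['grip_force']),"yaw %.2f"%(np.degrees(2*np.arctan2(y,x))-90),"tor",s['wrist_torque'].round(2),s['ee_rot'][2:].round(4),"t %.1f"%s['time_s'])
E
python3 st.py
```

```text
time_s: 15.48
position: [400.7, -46.8, 77.0]
ee_rot: [0.647, 0.763, -0.0, -0.0]
wrist_force: [-0.0, 0.9, -1.3]
gripper_width: 13.9
grip_force: 30.0
lat -112.19 along 387.52 z 77.01 | F along 0.1 lat 0.9 z -1.3 w 13.9 grip 30.0 yaw 9.43 tor [-0.06 -0.09 -0.01] [-0. -0.] t 15.5
```

```bash
python3 -m jog '[[[0,0.001,-0.0016,0,255],[0,0.001,0,0,255],[0,0.001,0,0,255],[0,0,0,0,255]]]' >/dev/null; python3 st.py
python3 -m jog '[[[0,0.001,0,0,255],[0,0,0,0,255]]]'>/dev/null; python3 st.py
python3 -m jog '[[[0,0.001,0,0,255],[0,0,0,0,255]]]'>/dev/null; python3 st.py
```

```text
lat -112.20 along 390.56 z 78.53 | F along 0.1 lat 0.4 z -1.0 w 14.0 grip 30.0 yaw 9.43 tor [-0.05 -0.05 -0.02] [-0. -0.] t 16.0
lat -112.21 along 391.56 z 78.54 | F along -0.2 lat -0.1 z -1.0 w 14.1 grip 30.0 yaw 9.44 tor [-0.03 -0.07 -0.03] [0. 0.] t 16.2
lat -112.22 along 392.58 z 78.54 | F along 0.0 lat 0.7 z -1.2 w 14.1 grip 30.0 yaw 9.44 tor [ 0.   -0.04 -0.03] [0. 0.] t 16.5
```

```bash
for i in 1 2; do python3 -m jog '[[[0,0.001,0,0,255],[0,0,0,0,255]]]'>/dev/null; python3 st.py; done
python3 -m jog '[[[0,0.001,0,0,255],[0,0,0,0,255]]]'>/dev/null; python3 st.py
```

```text
lat -112.23 along 393.59 z 78.56 | F along 0.1 lat -0.1 z -0.1 w 13.8 grip 30.0 yaw 9.43 tor [ 0.03 -0.01  0.06] [0. 0.] t 16.7
lat -112.23 along 394.57 z 78.55 | F along -0.5 lat -0.2 z -1.2 w 13.5 grip 30.0 yaw 9.43 tor [-0.06 -0.08  0.01] [0. 0.] t 17.0
lat -112.23 along 395.59 z 78.56 | F along 0.0 lat 0.8 z -1.7 w 14.0 grip 30.0 yaw 9.44 tor [-0.04 -0.06 -0.03] [0. 0.] t 17.2
```

```bash
for i in 1; do python3 -m jog '[[[0,0.001,0,0,255],[0,0,0,0,255]]]'>/dev/null; python3 st.py; done
python3 -m jog '[[[0,0.001,0,0,255],[0,0,0,0,255]]]'>/dev/null; python3 st.py
python3 -m jog '[[[0,0.001,0,0,255],[0,0,0,0,255]]]'>/dev/null; python3 st.py
python3 -m jog '[[[0,0.001,0,0,255],[0,0,0,0,255]]]'>/dev/null; python3 st.py
```

```text
lat -112.22 along 396.53 z 78.53 | F along 0.5 lat 0.7 z -2.4 w 13.9 grip 30.0 yaw 9.44 tor [ 0.04 -0.09  0.01] [-0. -0.] t 17.5
lat -112.25 along 397.58 z 78.55 | F along -0.3 lat -0.1 z -0.6 w 13.7 grip 30.0 yaw 9.43 tor [-0.   -0.07  0.05] [0. 0.] t 17.7
lat -112.23 along 398.61 z 78.55 | F along 0.1 lat 0.3 z -1.5 w 14.0 grip 30.0 yaw 9.43 tor [ 0.03 -0.09  0.04] [0. 0.] t 18.0
lat -112.22 along 399.57 z 78.54 | F along -0.0 lat -0.4 z -0.5 w 13.9 grip 30.0 yaw 9.44 tor [ 0.04 -0.06 -0.01] [0. 0.] t 18.2
```

```bash
python3 -m jog '[[[0,0.001,0,0,255],[0,0,0,0,255]]]'>/dev/null; python3 st.py
python3 -m jog '[[[0,0.001,0,0,255],[0,0,0,0,255]]]'>/dev/null; python3 st.py
python3 -m jog '[[[0,0.001,0,0,255],[0,0,0,0,255]]]'>/dev/null; python3 st.py
python3 -m jog '[[[0,0.001,0,0,255],[0,0,0,0,255]]]'>/dev/null; python3 st.py
```

```text
lat -112.22 along 400.57 z 78.55 | F along 0.3 lat -0.5 z -0.7 w 13.8 grip 30.0 yaw 9.43 tor [-0.   -0.04  0.01] [0. 0.] t 18.5
lat -112.25 along 401.57 z 78.54 | F along 0.8 lat 0.2 z -0.8 w 14.0 grip 30.0 yaw 9.44 tor [-0.04 -0.06  0.01] [-0.  0.] t 18.7
lat -112.23 along 402.56 z 78.53 | F along 0.2 lat 0.3 z -1.1 w 14.3 grip 30.0 yaw 9.43 tor [-0.05 -0.02  0.01] [ 0. -0.] t 19.0
lat -112.23 along 403.60 z 78.56 | F along -0.3 lat -0.4 z -0.7 w 14.2 grip 30.0 yaw 9.44 tor [ 0.   -0.09  0.02] [0. 0.] t 19.2
```

```bash
python3 -m jog '[[[0,0.001,0,0,255],[0,0.001,0,0,255],[0,0,0,0,255]]]'>/dev/null; python3 st.py
python3 -m jog '[[[0,0.001,0,0,255],[0,0.001,0,0,255],[0,0,0,0,255]]]'>/dev/null; python3 st.py
python3 -m jog '[[[0,0.001,0,0,255],[0,0.001,0,0,255],[0,0,0,0,255]]]'>/dev/null; python3 st.py
```

```text
lat -112.25 along 405.59 z 78.55 | F along 0.3 lat 0.2 z -2.0 w 14.2 grip 30.0 yaw 9.43 tor [ 0.05 -0.07 -0.05] [0. 0.] t 19.6
lat -112.20 along 407.39 z 78.47 | F along -0.3 lat 0.1 z -1.0 w 14.1 grip 30.0 yaw 9.43 tor [-0.03  0.12  0.02] [-0.0001 -0.0001] t 20.0
lat -112.20 along 409.58 z 78.52 | F along -0.2 lat 1.6 z -1.5 w 13.9 grip 30.0 yaw 9.44 tor [0.26 0.13 0.14] [ 0. -0.] t 20.4
```

```bash
python3 -m jog '[[[0,0.001,0,0,255],[0,0,0,0,255]]]'>/dev/null; python3 st.py
python3 -m jog '[[[0,0.001,0,0,255],[0,0,0,0,255]]]'>/dev/null; python3 st.py
python3 -m jog '[[[0,0.001,0,0,255],[0,0,0,0,255]]]'>/dev/null; python3 st.py
```

```text
lat -112.19 along 410.43 z 78.48 | F along -1.4 lat 1.3 z -1.2 w 13.8 grip 30.0 yaw 9.44 tor [0.22 0.33 0.13] [-0.0001 -0.0001] t 20.6
lat -112.19 along 411.44 z 78.50 | F along -2.2 lat 1.8 z -1.2 w 13.8 grip 30.0 yaw 9.43 tor [0.26 0.46 0.15] [-0.     -0.0001] t 20.9
lat -112.25 along 412.61 z 78.54 | F along -1.5 lat 1.6 z -2.9 w 13.7 grip 30.0 yaw 9.43 tor [0.24 0.31 0.12] [0.0001 0.0001] t 21.1
```

```bash
python3 -m jog '[[[0.0004,0,0,0,255],[0,0,0,0,255]]]'>/dev/null; python3 st.py
python3 -m jog '[[[0,0.001,0,0,255],[0,0.001,0,0,255],[0,0,0,0,255]]]'>/dev/null; python3 st.py
python3 -m jog '[[[0,0.001,0,0,255],[0,0.001,0,0,255],[0,0,0,0,255]]]'>/dev/null; python3 st.py
```

```text
lat -111.88 along 412.63 z 78.57 | F along -1.4 lat -0.3 z -2.2 w 14.1 grip 30.0 yaw 9.43 tor [0.04 0.27 0.03] [0.0001 0.0001] t 21.4
lat -111.85 along 414.61 z 78.54 | F along -1.6 lat 0.1 z -0.5 w 13.9 grip 30.0 yaw 9.43 tor [-0.01  0.35  0.06] [0. 0.] t 21.7
lat -111.84 along 416.55 z 78.54 | F along -2.0 lat 0.7 z -1.1 w 13.9 grip 30.0 yaw 9.44 tor [-0.07  0.44  0.02] [0. 0.] t 22.1
```

```bash
python3 -m jog '[[[0,0.0015,0,0,255],[0,0.0015,0,0,255],[0,0,0,0,255]]]'>/dev/null; python3 st.py
python3 -m jog '[[[0,0.0015,0,0,255],[0,0.0015,0,0,255],[0,0,0,0,255]]]'>/dev/null; python3 st.py
python3 -m jog '[[[0,0.0015,0,0,255],[0,0.0015,0,0,255],[0,0,0,0,255]]]'>/dev/null; python3 st.py
python3 -m jog '[[[0,0.0015,0,0,255],[0,0.0015,0,0,255],[0,0,0,0,255]]]'>/dev/null; python3 st.py
```

```text
lat -111.87 along 419.72 z 78.59 | F along -2.3 lat 1.2 z -0.7 w 14.0 grip 30.0 yaw 9.43 tor [0.01 0.4  0.03] [0.0001 0.0001] t 22.5
lat -111.87 along 422.74 z 78.59 | F along -1.9 lat 0.8 z -1.1 w 14.0 grip 30.0 yaw 9.44 tor [0.01 0.44 0.05] [0.0001 0.0002] t 22.9
lat -111.88 along 425.70 z 78.58 | F along -2.4 lat 0.7 z -0.6 w 14.1 grip 30.0 yaw 9.44 tor [0.01 0.44 0.03] [0.0001 0.0001] t 23.2
lat -111.88 along 428.64 z 78.55 | F along -4.3 lat 0.8 z -0.3 w 13.7 grip 30.0 yaw 9.43 tor [-0.03  0.51  0.02] [0.0001 0.0001] t 23.6
```

```bash
python3 -m jog '[[[0,0.001,0,0,255],[0,0,0,0,255]]]'>/dev/null; python3 st.py
python3 -m jog '[[[0,0.001,0,0,255],[0,0,0,0,255]]]'>/dev/null; python3 st.py
python3 -m jog '[[[0,0.001,0,0,255],[0,0,0,0,255]]]'>/dev/null; python3 st.py
python3 -m jog '[[[0,0.001,0,0,255],[0,0,0,0,255]]]'>/dev/null; python3 st.py
```

```text
lat -111.84 along 429.54 z 78.56 | F along -3.4 lat 0.3 z 0.2 w 13.6 grip 30.0 yaw 9.44 tor [-0.11  0.63 -0.03] [0. 0.] t 23.9
lat -111.84 along 430.52 z 78.52 | F along -3.7 lat 1.2 z -0.4 w 13.7 grip 30.0 yaw 9.43 tor [-0.08  0.7   0.05] [ 0. -0.] t 24.1
lat -111.85 along 431.50 z 78.52 | F along -4.6 lat -0.0 z -0.2 w 13.9 grip 30.0 yaw 9.43 tor [-0.14  0.67  0.  ] [ 0. -0.] t 24.4
lat -111.86 along 432.53 z 78.54 | F along -3.7 lat -0.4 z -0.6 w 13.8 grip 30.0 yaw 9.43 tor [-0.1   0.67  0.07] [0. 0.] t 24.6
```

```bash
python3 -m jog '[[[0,0.001,0,0,255],[0,0.001,0,0,255],[0,0,0,0,255]]]'>/dev/null; python3 st.py
python3 -m jog '[[[0,0.001,0,0,255],[0,0.001,0,0,255],[0,0,0,0,255]]]'>/dev/null; python3 st.py
python3 -m jog '[[[0,0.001,0,0,255],[0,0.001,0,0,255],[0,0,0,0,255]]]'>/dev/null; python3 st.py
python3 -m jog '[[[0,0.001,0,0,255],[0,0.001,0,0,255],[0,0,0,0,255]]]'>/dev/null; python3 st.py
```

```text
lat -111.86 along 434.55 z 78.54 | F along -4.0 lat 1.2 z 0.2 w 14.0 grip 30.0 yaw 9.43 tor [-0.05  0.58  0.03] [0. 0.] t 25.0
lat -111.87 along 436.57 z 78.56 | F along -3.9 lat 0.3 z 0.9 w 13.9 grip 30.0 yaw 9.44 tor [-0.06  0.66  0.01] [0.     0.0001] t 25.4
lat -111.88 along 438.67 z 78.60 | F along -3.4 lat -0.0 z 0.6 w 14.1 grip 30.0 yaw 9.43 tor [-0.1   0.55  0.07] [0.0001 0.0001] t 25.7
lat -111.85 along 440.49 z 78.52 | F along -5.0 lat 1.0 z 0.7 w 14.0 grip 30.0 yaw 9.43 tor [-0.08  0.73  0.02] [-0. -0.] t 26.1
```

```bash
python3 -m jog '[[[0,0.001,0,0,255],[0,0.001,0,0,255],[0,0.001,0,0,255],[0,0,0,0,255]]]'>/dev/null; python3 st.py
python3 -m jog '[[[0,0.001,0,0,255],[0,0.001,0,0,255],[0,0.001,0,0,255],[0,0,0,0,255]]]'>/dev/null; python3 st.py
python3 -m jog '[[[0,0.001,0,0,255],[0,0.001,0,0,255],[0,0,0,0,255]]]'>/dev/null; python3 st.py
python3 -m jog '[[[0,0.001,0,0,255],[0,0,0,0,255]]]'>/dev/null; python3 st.py
python3 -m jog '[[[0,0.001,0,0,255],[0,0,0,0,255]]]'>/dev/null; python3 st.py
```

```text
lat -111.86 along 443.52 z 78.53 | F along -5.4 lat -0.1 z 1.4 w 13.6 grip 30.0 yaw 9.43 tor [-0.07  0.67 -0.01] [-0. -0.] t 26.6
lat -111.86 along 446.52 z 78.55 | F along -6.1 lat 0.7 z 1.5 w 13.6 grip 30.0 yaw 9.43 tor [-0.05  0.73  0.02] [ 0. -0.] t 27.1
lat -111.86 along 448.54 z 78.54 | F along -4.4 lat -0.3 z 1.4 w 14.1 grip 30.0 yaw 9.43 tor [-0.05  0.69  0.06] [0. 0.] t 27.5
lat -111.87 along 449.50 z 78.55 | F along -4.2 lat 0.6 z 1.1 w 13.9 grip 30.0 yaw 9.43 tor [-0.05  0.79  0.01] [-0.  0.] t 27.7
lat -111.87 along 450.62 z 78.58 | F along -3.7 lat 0.5 z 0.6 w 13.9 grip 30.0 yaw 9.43 tor [-0.03  0.69  0.03] [0.0001 0.0001] t 28.0
```

```bash
python3 -m jog '[[[0,0.001,0,0,255],[0,0,0,0,255]]]'>/dev/null; python3 st.py
python3 -m jog '[[[0,0.001,0,0,255],[0,0,0,0,255]]]'>/dev/null; python3 st.py
```

```text
lat -111.85 along 451.51 z 78.55 | F along -5.5 lat -0.1 z 1.9 w 13.8 grip 30.0 yaw 9.43 tor [-0.06  0.79  0.05] [-0. -0.] t 28.2
lat -111.88 along 452.61 z 78.57 | F along -4.5 lat 1.5 z 1.3 w 13.8 grip 30.0 yaw 9.44 tor [-0.02  0.62  0.01] [0.0001 0.0001] t 28.5
```

```bash
python3 -m jog '[[[0,0.0007,0,0,255],[0,0,0,0,255]]]'>/dev/null; python3 st.py
```

```text
lat -111.89 along 453.19 z 78.54 | F along -5.2 lat 1.3 z 1.3 w 13.6 grip 30.0 yaw 9.43 tor [-0.13  0.74  0.04] [-0. -0.] t 28.7
```

```bash
python3 -m jog '[[[0,0.0007,0,0,255],[0,0,0,0,255]]]'>/dev/null; python3 st.py
python3 -m jog '[[[0,0.0006,0,0,255],[0,0,0,0,255]]]'>/dev/null; python3 st.py
```

```text
lat -111.88 along 454.02 z 78.58 | F along -3.7 lat 0.9 z 2.0 w 13.9 grip 30.0 yaw 9.44 tor [-0.01  0.59  0.06] [0.0001 0.0001] t 29.0
lat -111.87 along 454.46 z 78.53 | F along -4.5 lat 0.7 z 2.7 w 13.9 grip 30.0 yaw 9.43 tor [-0.06  0.7   0.07] [-0. -0.] t 29.2
```

```bash
python3 -m jog '[[[0,0.0006,0,0,255],[0,0,0,0,255]]]'>/dev/null; python3 st.py
python3 -m jog '[[[0,0.0006,0,0,255],[0,0,0,0,255]]]'>/dev/null; python3 st.py
```

```text
lat -111.83 along 454.98 z 78.48 | F along -5.0 lat 0.8 z 1.8 w 14.3 grip 30.0 yaw 9.43 tor [-0.12  0.83  0.04] [-0.0001 -0.0001] t 29.5
lat -111.86 along 455.68 z 78.54 | F along -5.0 lat 0.3 z 1.4 w 14.1 grip 30.0 yaw 9.43 tor [-0.1   0.82 -0.  ] [-0. -0.] t 29.7
```

```bash
python3 -m jog '[[[0,0.0007,0,0,255],[0,0,0,0,255]]]'>/dev/null; python3 st.py
python3 -m jog '[[[0,0.0006,0,0,255],[0,0,0,0,255]]]'>/dev/null; python3 st.py
```

```text
lat -111.88 along 456.47 z 78.55 | F along -3.6 lat -0.5 z 2.4 w 13.8 grip 30.0 yaw 9.44 tor [0.05 0.6  0.05] [0.     0.0001] t 30.0
lat -111.91 along 457.25 z 78.61 | F along -3.2 lat -0.0 z 0.8 w 13.9 grip 30.0 yaw 9.43 tor [0.   0.44 0.01] [0.0002 0.0002] t 30.2
```

```bash
python3 -m jog '[[[0,0.0006,0,0,255],[0,0,0,0,255]]]'>/dev/null; python3 st.py

```

```text
lat -111.89 along 457.72 z 78.56 | F along -2.6 lat 0.8 z 0.7 w 13.9 grip 30.0 yaw 9.43 tor [0.   0.46 0.02] [0.0001 0.0001] t 30.5
```

```bash
python3 - <<'E'
from h import *
im,d=env.camera("top");i2,d2=env.camera("scene")
a=cv2.resize(im[195:275,250:350][...,::-1],(500,400),interpolation=cv2.INTER_CUBIC);b=cv2.resize(i2[190:270,260:340][...,::-1],(300,300),interpolation=cv2.INTER_CUBIC)
c=np.zeros((400,800,3),np.uint8);c[:,:500]=a;c[:300,500:]=b;cv2.imwrite("pics/c4.png",c)
E
```

```text
(no output)
```

View pics/c4.png

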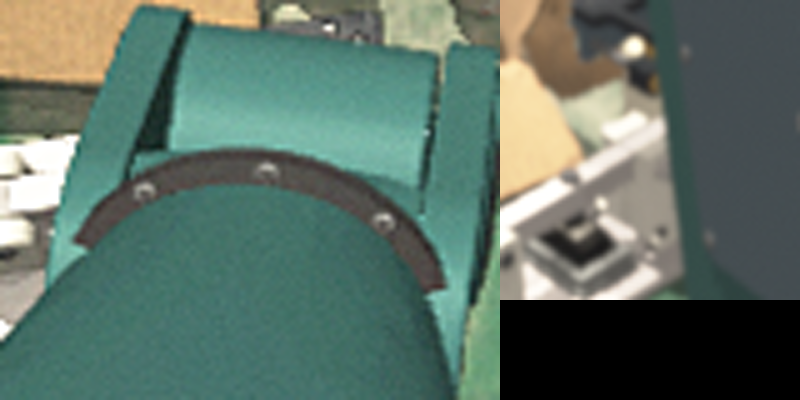

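In c4 the arm hides the fork and pin in both views; the adapter still looks seated (right half, about (575,240)). I'll keep feeling forward in small steps.

```bash
python3 -m jog '[[[0,0.0006,0,0,255],[0,0,0,0,255]]]'>/dev/null; python3 st.py
python3 -m jog '[[[0,0.0006,0,0,255],[0,0,0,0,255]]]'>/dev/null; python3 st.py

```

```text
lat -111.89 along 458.25 z 78.56 | F along -3.4 lat 0.1 z 1.7 w 14.2 grip 30.0 yaw 9.43 tor [-0.07  0.56  0.01] [0. 0.] t 30.8
lat -111.84 along 458.49 z 78.45 | F along -5.9 lat -0.4 z 3.7 w 14.0 grip 30.0 yaw 9.44 tor [-0.14  0.84  0.01] [-0.0002 -0.0003] t 31.1
```

```bash
python3 -m jog '[[[0,0.0006,0,0,255],[0,0,0,0,255]]]'>/dev/null; python3 st.py
python3 -m jog '[[[0,0.0006,0,0,255],[0,0,0,0,255]]]'>/dev/null; python3 st.py

```

```text
lat -111.75 along 458.56 z 78.33 | F along -8.9 lat -1.4 z 4.8 w 13.6 grip 30.0 yaw 9.44 tor [-0.42  1.43 -0.  ] [-0.0006 -0.0007] t 31.3
lat -111.69 along 458.57 z 78.20 | F along -12.0 lat -2.1 z 8.5 w 13.7 grip 30.1 yaw 9.44 tor [-0.71  1.92 -0.1 ] [-0.001  -0.0012] t 31.6
```

A firm stop at 458.5 with the force rising means the shoulder is home. I'll relax the push and open slowly.

```bash
python3 -m jog '[[[0,-0.0008,-0.0003,0,255],[0,0,0,0,255]]]'>/dev/null; python3 st.py
python3 -m jog '[[[0,0,0,0,205],[0,0,0,0,205],[0,0,0,0,205]]]' 6 >/dev/null; python3 st.py
python3 -m jog '[[[0,0,0,0,200],[0,0,0,0,195],[0,0,0,0,190]]]'>/dev/null; python3 st.py
python3 -m jog '[[[0,0,0,0,175],[0,0,0,0,165],[0,0,0,0,165]]]'>/dev/null; python3 st.py
```

```text
lat -111.77 along 458.64 z 78.64 | F along -5.7 lat -1.3 z 1.7 w 13.5 grip 30.0 yaw 9.44 tor [-0.33  1.01  0.03] [-0.0003 -0.0004] t 31.8
lat -111.83 along 458.77 z 78.67 | F along -5.6 lat -0.2 z 1.6 w 17.8 grip 2.6 yaw 9.43 tor [-0.28  0.84 -0.  ] [-0.0003 -0.0003] t 32.2
lat -111.90 along 459.28 z 78.83 | F along -3.1 lat -0.9 z 0.1 w 23.0 grip 1.6 yaw 9.43 tor [-0.18  0.43 -0.05] [0.     0.0001] t 32.6
lat -111.95 along 459.59 z 78.99 | F along -0.5 lat -0.2 z 0.4 w 32.4 grip 0.0 yaw 9.43 tor [-0.01 -0.07 -0.02] [0.0002 0.0003] t 33.0
```

```bash
python3 -m jog '[[[0,0.001,0,0,165],[0,0.0008,0,0,165],[0,0,0,0,165]]]'>/dev/null; python3 st.py
python3 -m jog '[[[0,0.0006,0,0,165],[0,0,0,0,165]]]'>/dev/null; python3 st.py
python3 -m jog '[[[0,0.0006,0,0,165],[0,0,0,0,165]]]'>/dev/null; python3 st.py
python3 -m jog '[[[0,0.0006,0,0,165],[0,0,0,0,165]]]'>/dev/null; python3 st.py
```

```text
lat -111.88 along 461.10 z 78.84 | F along 1.1 lat 0.0 z -0.5 w 32.2 grip 0.0 yaw 9.44 tor [-0.   -0.16  0.02] [0. 0.] t 33.3
lat -111.88 along 461.64 z 78.85 | F along -0.5 lat -0.4 z -0.3 w 32.1 grip 0.0 yaw 9.43 tor [-0.05 -0.14  0.03] [0. 0.] t 33.6
lat -111.88 along 462.22 z 78.83 | F along 0.6 lat 0.1 z 0.8 w 32.2 grip 0.0 yaw 9.44 tor [-0.06 -0.12 -0.02] [0. 0.] t 33.8
lat -111.81 along 462.46 z 78.73 | F along -3.0 lat 0.5 z 0.7 w 31.9 grip 1.3 yaw 9.44 tor [-0.11  0.42 -0.03] [-0.0002 -0.0003] t 34.1
```

Contact at 462.4 against a predicted 462.5 confirms that the button is out and the pin is home. I'll back off, lift clear, move aside and look.

```bash
python3 -m jog '[[[0,-0.003,0,0,165],[0,0,0,0,165],[0,0,-0.01,0,165],[0,0,-0.03,0,165],[0,0,-0.045,0,165],[0,0,-0.045,0,165],[0,0,-0.045,0,165],[0,0,-0.045,0,165],[-0.05,0,0,0,165],[-0.05,0,0,0,165],[-0.05,0,0,0,165],[-0.05,0,0,0,165],[-0.05,0,0,0,165],[-0.05,0,0,0,165],[-0.05,0,0,0,165],[0,0,0,0,165],[0,0,0,0,165]]]'
python3 - <<'E'
from h import *
im,d=env.camera("top");i2,d2=env.camera("scene");np.savez("end.npz",im=im,d=d,i2=i2,d2=d2)
a=cv2.resize(im[200:270,235:345][...,::-1],(440,280),interpolation=cv2.INTER_CUBIC);b=cv2.resize(i2[185:305,235:325][...,::-1],(360,480),interpolation=cv2.INTER_CUBIC)
c=np.zeros((480,800,3),np.uint8);c[:280,:440]=a;c[:,440:]=b;cv2.imwrite("pics/c5.png",c)
E
```

```text
time_s: 36.2
position: [529.1, -379.5, 299.1]
ee_rot: [0.647, 0.763, 0.0, -0.0]
wrist_force: [-0.0, 0.5, -0.3]
gripper_width: 32.4
grip_force: 0.0
```

View pics/c5.png

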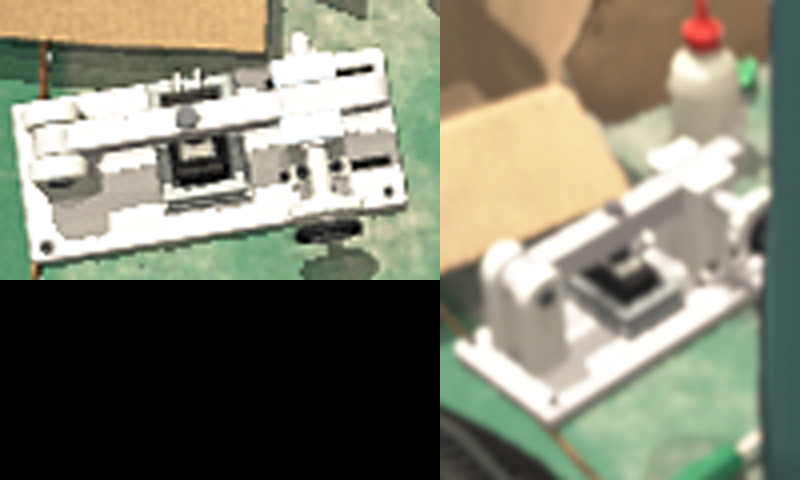

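The pin runs through the fork. Its nose shows behind the far cheek at (300,42) and its black button at (328,231). The bar is down at (220,100), the adapter is seated at (200,155), and the robot is clear of everything.

```bash
python3 -c "
from bench import env
print(env.job_done())"
```

```text
the job is handed in; nothing more can be done
None
```

I handed the job in at about 36 s: the bar is down over the seated adapter, and the pin is through the fork with its shoulder home and its button sprung out; I did not pull on the pin to test the lock.

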